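# Load the air-filter housing

## Robot

A 6-joint arm with a two-finger parallel gripper is mounted at the origin on a cart in front of the work surface, level with it; the furniture and walls round the work are solid. World frame = base frame: x ahead of the robot, y to its left, z up, the work surface at z = 0. Lengths are in mm, angles in rad, forces in N, time in s.
With the tool pointing down it reaches from about 325 to 900 mm from the base axis. Payload 6.1 kg.
Tool frame: the origin (TCP) lies between the finger pads; the fingertips stand 14 mm ahead of it and the grasp point (between the pads) lies 5 mm behind it; z points along the fingers, y is the line along which they close (so a half turn about z gives the same grasp; the last joint's range is limited). The gripper opens to 87 mm and grips with 3 to 60 N. Pads are 19 mm wide; open, the fingers measure 117 mm over their backs; the gripper's body (75 mm by 190 mm) begins 51 mm behind the grasp point.
Start: joints at [1.062, 0.22, 1.526, -0, 1.395, -0.126], TCP at [233.447, 579.757, 236.538] pointing down, gripper open.
Joint ranges: [-2.98, 2.98], [-0.91, 2.08], [0.09, 2.57], [-1.24, 4.39], [0.2, 2.65], [-2.68, 2.68]. Speed limits (rad/s): [2.57, 2.57, 3.01, 3.14, 3.14, 3.14].

## Interface

Orientations are given as [roll, pitch, yaw] about the fixed x, y, z axes, in that order (R = Rz(yaw) Ry(pitch) Rx(roll)).
In Python, from bench import * gives the robot as it stands. The module is installed in compiled form; this text tells all that it offers. Calls block until the motion is done:
- move_ptp(position, orientation): joint-space move of the TCP to a pose.
- move_straight(position, vel=150, attitude=None): straight line of the TCP; attitude=None keeps the orientation; vel is the mean speed in mm/s.
- move_joints(angles): joint-space move.
- move_gripper(opening): opening from 0.0 (shut) to 1.0 (fully open); the grip force is fixed at half the most; returns when the fingers have stopped.
- hold(seconds).
- ik(position, orientation): joint angles nearest the present ones, or None.
- observe(): the state.
- grab_frame(name): name is "scene" or "top" or "wrist"; returns the picture (384x512x3 uint8, blue, green, red); there is no depth.
- calibration(name): a dict with "fx", "fy", "cx", "cy" (pixels), "dist_coeffs" ([k1, k2, p1, p2, k3] as OpenCV has them; the pictures are not rectified), "R" (3x3) and "t" (3): a world point X has camera coordinates R X + t. Camera axes: x right, y down, z forward; pixel columns grow to the right and rows downward; lengths in mm; the calibration is good to about 2 mm. A picture is of the moment at which its call begins: read the wrist's pose just before it. calibration takes no time and is no camera call; for the wrist camera it gives the pose at the moment of the call.
A pose or a line that the arm cannot do raises Unreachable and nothing moves.
- sign_off(): hands the job in; it is judged then, once.
Trained networks look in the newest picture that a camera, given by its name, has taken for a name from the list of things; names that differ only in an ending like _2 or _b are one class to them, and where a whole thing is asked for, a point or a joint stands for the part that bears it (a point fixed in the world has none). Each returns a list of dicts, best first, with "p" (0 to 1); they miss things now and then, are a little off and sometimes report something else, mostly with a low value. They report only what shows in the picture. A call takes as long as a camera call. They do not tell look-alikes from the thing itself.
- recognise(label, camera): "rect" ([left, top, right, bottom] in pixels, round what is visible of it).
- masks_of(label, camera): "region" (384x512 bool, what is visible of it) and "rect" ([left, top, right, bottom] in pixels, round what is visible of it).
The state is a dict: "clock": time; "joint_pos": joint angles; "dq": joint speeds; "tau": joint torques, N m; "position": TCP position; "tool_rot": TCP orientation; "wrist_force": force on the tool from outside, world axes, zero at the start; "wrist_torque": the same for the moment, N m; "gripper_width": opening from 0.0 (shut) to 1.0 (fully open); "gripper_force": force on a finger pad.
Only numpy, scipy, OpenCV 4.12 (cv2) and the standard library are available. Lean on these libraries where they do the work, as an engineer would, in place of code of your own. Each camera call takes 0.05 s, during which the arm holds its last target. There are 200 camera calls.

## Task

Put the new filter cartridges into the air-filter housing: first shut the valve on its inlet pipe and keep it shut while the cover is off; squeeze the two tabs of the clip-on cover together, lift it off and set it down upright on the bench clear of the housing. Lay every cartridge there is in a cradle of its own, clip the cover back on so that it sits fully home with both tabs sprung out, and then set the valve half open (45 degrees). Leave the tin, the loupe and the note pad where they are.

Things in the scene. Friction and masses are not known exactly. Their poses are not given: they have to be found in the camera images.
- housing: Grey plastic base of an air-filter housing, fixed to the bench. Origin: centre of its underside, on the bench; z up; x (long way) points to the valve. Flange 190 (x) x 152 (y) x 8 mm; on it a block of low cradle walls 160 x 124 mm, 22 mm high from the bench, which fits inside the cover with 2 mm play at each y side, 4 mm at each x end. Brass inlet pipe sticks out to x = 194 mm.
- latch (a point): Steel latch frame in the middle of the housing, under the cover: two uprights 62 mm apart over their backs (along y), 12 mm wide (x), with ledges at the top that catch the hooks of the cover's tabs. The point is at its top centre, 44 mm above the bench, on the housing's axis.
- valve (a joint): Lever of the inlet valve, rad: 0 = shut (lever across the pipe, along the housing's y), 1.571 = fully open (along the pipe), 0.785 = half open. It grows counter-clockwise seen from above. It stays where it is left (friction about 0.06 N m).
- valve_grip (a point): Centre of the valve lever on its upright axis, 64 mm above the bench, 145 mm from the housing's centre along its +x. The lever is a dark steel bar 60 long, 12 thick, 20 tall (z 54 to 74 mm) on a 9 mm stem; the brass body below, 36 x 30 mm, reaches up to 38 mm. The point turns with the lever: y along the bar, x across it.
- cover_rim (a point): Clip-on cover: a grey hood 176 (x) x 138 (y) x 52 mm tall, open below, walls 4 mm, 0.2 kg. This point is the centre of its lower rim: 8 mm above the bench when fitted (rim on the flange, axes as the housing's), 0 when it stands on the bench. Its hooked legs inside end 13 mm above the rim. The bench on the housing's right (-y) is clear for it.
- cover_grip (a point): Point midway between the cover's two black release tabs, 66 mm above its rim; axes as the cover's. Tabs: upright ears 22 wide (x), 6 thick, from the hood's top (14 mm below this point) to 17 mm above it. Outer faces look to +y and -y, 42 mm apart, 28 mm when fully squeezed (a grey stop block fills the middle); then the hooks are free and the cover can be lifted, carried and refitted by the squeezed tabs.
- tab_left (a joint): Inward travel (m) of the ear on the cover's +y side: 0 = sprung out (latched when fitted), 0.007 = squeezed to its stop; free of the latch beyond about 0.005. Spring: 2 N at rest, 8 N at the stop.
- tab_right (a joint): The same for the ear on the cover's -y side.
- cradle_1 (a point): Cradle of the housing at its -x, +y (near left) quarter: where a cartridge's centre belongs, 22 mm above the bench (floor at 8 mm). The cartridge lies along the housing's x, either end first, with 3 mm play all round its caps; the cheeks leave the middle 40 mm open for fingers. Any cartridge fits any cradle.
- cradle_2 (a point): Cradle of the housing at its +x, +y (far left) quarter: where a cartridge's centre belongs, 22 mm above the bench (floor at 8 mm). The cartridge lies along the housing's x, either end first, with 3 mm play all round its caps; the cheeks leave the middle 40 mm open for fingers. Any cartridge fits any cradle.
- cradle_3 (a point): Cradle of the housing at its -x, -y (near right) quarter: where a cartridge's centre belongs, 22 mm above the bench (floor at 8 mm). The cartridge lies along the housing's x, either end first, with 3 mm play all round its caps; the cheeks leave the middle 40 mm open for fingers. Any cartridge fits any cradle.
- cradle_4 (a point): Cradle of the housing at its +x, -y (far right) quarter: where a cartridge's centre belongs, 22 mm above the bench (floor at 8 mm). The cartridge lies along the housing's x, either end first, with 3 mm play all round its caps; the cheeks leave the middle 40 mm open for fingers. Any cartridge fits any cradle.
- cartridge_1_mid (a point): A filter cartridge, lying on the bench at the start (may be absent): a round ribbed body of 25 mm diameter and 42 mm length between two square end caps 28 x 28 x 10 mm, 62 mm long over all, 0.06 kg. This point is its centre, 14 mm above what it lies on; x runs along it.
- cartridge_2_mid (a point): A filter cartridge, lying on the bench at the start (may be absent): a round ribbed body of 25 mm diameter and 42 mm length between two square end caps 28 x 28 x 10 mm, 62 mm long over all, 0.06 kg. This point is its centre, 14 mm above what it lies on; x runs along it.
- cartridge_3_mid (a point): A filter cartridge, lying on the bench at the start (may be absent): a round ribbed body of 25 mm diameter and 42 mm length between two square end caps 28 x 28 x 10 mm, 62 mm long over all, 0.06 kg. This point is its centre, 14 mm above what it lies on; x runs along it.
- cartridge_4_mid (a point): A filter cartridge, lying on the bench at the start (may be absent): a round ribbed body of 25 mm diameter and 42 mm length between two square end caps 28 x 28 x 10 mm, 62 mm long over all, 0.06 kg. This point is its centre, 14 mm above what it lies on; x runs along it.
- flux_tin: Bystander: round blue tin 52 mm across, 25 mm high; origin at the centre of its underside.
- loupe: Bystander: black eye loupe 37 mm across, 36 mm high; origin at the centre of its underside.
- note_pad: Bystander: note pad 148 x 105 x 9 mm; origin at the centre of its underside.
Mind the look-alikes: they are no part of the job. What is shaped like the part that bears cartridge_1_mid but red is not meant.

How it is judged:
By the outcome, as a careful person would: the job done as asked, in the order asked, and still so for the second after the job is handed in, with the robot touching nothing.
Of cartridge_1, cartridge_2, cartridge_3, cartridge_4 only 2 to 4 are there at a start; the rules pass over those that are not, and their reading is None.
At some moment in a run one of cartridge_1, cartridge_2, cartridge_3, cartridge_4 may be knocked a few centimetres aside while the robot is not near it.
Once in a run the grip may slacken for a moment while it holds something.
It also fails if it takes over 210 s, if anything falls off the work surface, if the arm or the gripper's body presses on something with over 40 N, if the wrist force passes 120 N, or if a joint passes its speed limit or range.

## Working session

There is one attempt and no reset: what is moved stays moved. The work goes in short steps, each a Python script; the robot and the scene stay as the last script left them, time stands still between calls to the robot, and variables do not carry over. Pictures are saved under pics/ and viewed, at most 14 in all, crops included, and the job is handed in when it is done.

```bash
mkdir -p pics
python3 - <<'E'
from bench import *
import cv2,numpy as np
o=observe();print(o['clock'],o['position'],o['tool_rot'],o['gripper_width'])
for c in['scene','top']:
    f=grab_frame(c);cv2.imwrite(f'pics/{c}0.png',cv2.resize(f,(800,600)))
    k=calibration(c);print(c,k['fx'],k['cx'],k['cy'],k['dist_coeffs'],(-np.array(k['R']).T@np.array(k['t'])).round(),np.array(k['R']).round(2).tolist())
    for l in['housing','valve_grip','cover_rim','cover_grip','tab_left','cartridge_1_mid','flux_tin','loupe','note_pad']:
        print(l,[(round(d['p'],2),[int(v) for v in d['rect']]) for d in recognise(l,c)][:6])
print(observe()['clock'])
E
```

```text
0.0 [233.13402669 579.25725705 235.45321948] [-3.13968990e+00 -2.99900637e-04  2.75879305e+00] 0.9995462407310653
scene 387.84434917852343 251.4497872649596 186.5409818699743 [-0.00643477  0.          0.          0.          0.        ] [  78. -778.  790.] [[0.88, -0.47, 0.02], [-0.26, -0.54, -0.8], [0.39, 0.7, -0.6]]
housing [(0.84, [209, 182, 298, 242]), (0.36, [240, 188, 244, 198])]
valve_grip [(0.7, [272, 181, 291, 191])]
cover_rim [(0.88, [204, 182, 285, 235])]
cover_grip [(0.81, [209, 182, 283, 235]), (0.42, [175, 160, 197, 171])]
tab_left [(0.41, [242, 191, 242, 200]), (0.16, [209, 180, 285, 239])]
cartridge_1_mid [(0.67, [216, 148, 221, 165]), (0.6, [227, 164, 233, 180]), (0.52, [169, 191, 181, 206])]
flux_tin [(0.43, [262, 154, 274, 161])]
loupe []
note_pad [(0.86, [314, 232, 378, 270])]
top 377.7123508089236 261.1358968499438 188.8527808441158 [-0.00257379  0.          0.          0.          0.        ] [ 374.   52. 1013.] [[-0.0, -1.0, 0.0], [-0.99, -0.0, -0.14], [0.14, -0.0, -0.99]]
housing [(0.62, [242, 119, 301, 232])]
valve_grip [(0.48, [245, 157, 302, 229]), (0.4, [263, 122, 277, 149])]
cover_rim [(0.73, [244, 156, 300, 228])]
cover_grip [(0.56, [242, 158, 303, 228]), (0.53, [243, 125, 306, 234])]
tab_left [(0.42, [249, 122, 300, 231]), (0.34, [263, 123, 276, 147])]
cartridge_1_mid [(0.77, [200, 257, 222, 268]), (0.71, [135, 169, 164, 181]), (0.63, [177, 167, 201, 181]), (0.22, [175, 107, 190, 130])]
flux_tin [(0.82, [175, 107, 190, 127])]
loupe [(0.68, [217, 126, 225, 136])]
note_pad [(0.65, [338, 99, 390, 160]), (0.27, [241, 123, 302, 232])]
1.0
```

View pics/top0.png

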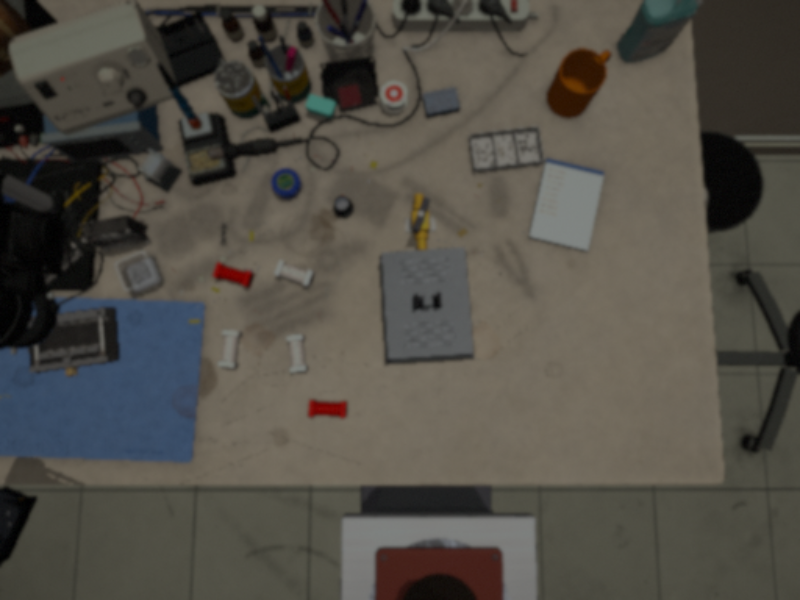

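View pics/scene0.png

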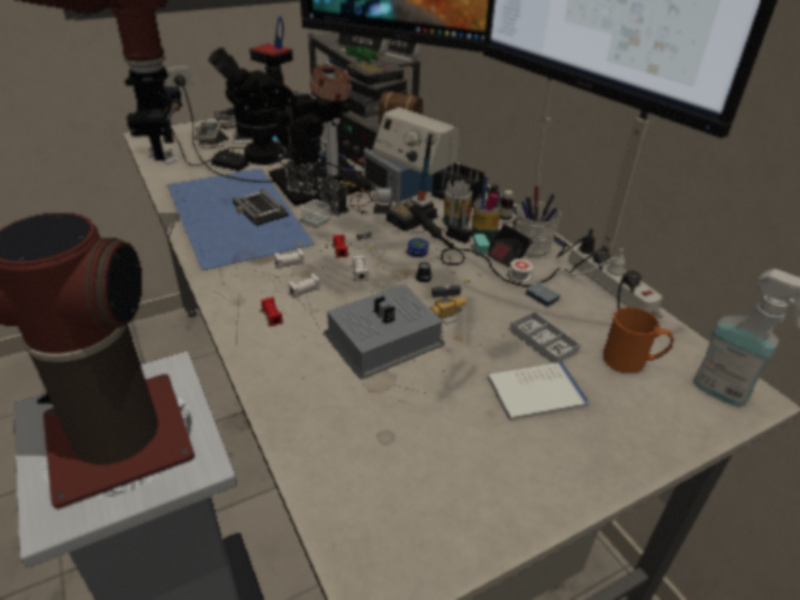

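The top view shows the housing with its cover at (427,305) and the yellow valve with its lever at (421,215). There are three white cartridges at (293,272), (229,348) and (297,353), and two red look-alikes at (233,274) and (328,408). Next I'll look from near with the wrist camera.

```bash
cat > h.py <<'E'
from bench import *
import cv2,numpy as np
from math import *
def ray(k,uv):
    K=np.array([[k['fx'],0,k['cx']],[0,k['fy'],k['cy']],[0,0,1.]])
    return cv2.undistortPoints(np.array(uv,float).reshape(-1,1,2),K,np.array(k['dist_coeffs'],float)).reshape(-1,2)
def p2w(k,uv,z):
    R=np.array(k['R']);t=np.array(k['t'])
    d=np.c_[ray(k,uv),np.ones(len(np.array(uv).reshape(-1,2)))]@R; c=-R.T@t
    return c+d*((z-c[2])/d[:,2])[:,None]
def w2p(k,X):
    K=np.array([[k['fx'],0,k['cx']],[0,k['fy'],k['cy']],[0,0,1.]])
    return cv2.projectPoints(np.array(X,float).reshape(-1,1,3),cv2.Rodrigues(np.array(k['R'],float))[0],np.array(k['t'],float),K,np.array(k['dist_coeffs'],float))[0].reshape(-1,2)
def down(yaw): return [pi,0,yaw]
def shot(name,cam='wrist'):
    k=calibration(cam);f=grab_frame(cam)
    if name: cv2.imwrite(f'pics/{name}.png',f)
    return k,f
def rects(label,cam,k,z,pmin=.2,areamin=0):
    out=[]
    for d in masks_of(label,cam):
        if d['p']<pmin: continue
        m=d['region'].astype(np.uint8)
        c,_=cv2.findContours(m,cv2.RETR_EXTERNAL,cv2.CHAIN_APPROX_NONE)
        if not c: continue
        c=max(c,key=cv2.contourArea).reshape(-1,2)
        w=p2w(k,c,z)[:,:2].astype(np.float32)
        (x,y),(a,b),an=cv2.minAreaRect(w)
        if a<b: a,b,an=b,a,an+90
        out.append((round(d['p'],2),[round(x,1),round(y,1)],round(a,1),round(b,1),round((an+90)%180-90,1),d))
    return out
E
python3 - <<'E'
from h import *
k,f=shot(None,'top')
for l,z in(('cartridge_1_mid',14),('cover_rim',60),('flux_tin',12),('loupe',18),('note_pad',5)):
    for r in rects(l,'top',k,z): print(l,r[:5], cv2.mean(f,r[5]['region'].astype(np.uint8))[:3])
print(p2w(k,[[421*.64,208*.64]],64))
y=observe()['tool_rot'][2]
move_ptp([480,30,380],down(pi/2))
print(observe()['clock'],observe()['joint_pos'])
k,f=shot('w1')
print(-np.array(k['R']).T@k['t'],np.array(k['R']).round(2).tolist(),k['fx'])
for l,z in(('cover_rim',60),('housing',0),('valve_grip',74),('tab_left',83),('cartridge_1_mid',14)):
    for r in rects(l,'wrist',k,z): print(l,r[:5])
E
```

```text
cartridge_1_mid (0.79, [554.3, 346.9], 69.6, 29.2, 74.5) (18.216, 22.452, 101.97200000000001)
cartridge_1_mid (0.75, [328.8, 181.0], 63.2, 25.9, 87.0) (21.415637860082306, 26.32098765432099, 110.09876543209877)
cartridge_1_mid (0.7, [555.7, 244.0], 66.3, 27.1, 68.6) (105.34403669724772, 112.11467889908258, 114.22018348623854)
cover_rim (0.74, [499.7, 18.2], 181.8, 138.9, 3.8) (87.20528563801388, 87.17271756540309, 85.58382274426054)
flux_tin (0.77, [717.7, 262.3], 56.6, 48.9, 44.9) (62.92617449664429, 47.36241610738255, 37.691275167785236)
loupe (0.57, [672.7, 159.9], 39.4, 32.6, 1.0) (48.68, 50.11333333333334, 51.26666666666667)
note_pad (0.94, [682.8, -232.6], 150.7, 105.8, -14.0) (124.03971845148314, 126.4514831573655, 122.43589743589742)
[[655.84120892  26.74895048  64.        ]]
3.5167 [-1.00513012e-01 -1.84538205e-01  1.67328744e+00  2.35741667e-04
  1.65337835e+00 -1.01723277e-01]
[479.71204143 107.82904261 527.4176751 ] [[1.0, 0.0, -0.0], [0.0, -0.96, 0.28], [0.0, -0.28, -0.96]] 303.37468299235434
cover_rim (0.45, [632.5, 38.4], 92.8, 47.2, -1.3)
housing (0.61, [651.0, 28.9], 102.7, 51.0, 0.3)
valve_grip (0.76, [639.0, 31.2], 63.4, 13.2, -17.5)
tab_left (0.56, [497.0, 38.8], 20.7, 8.9, 0.2)
tab_left (0.41, [682.6, 233.3], 50.0, 26.6, 1.6)
tab_left (0.35, [624.8, 41.5], 87.9, 45.6, 2.1)
cartridge_1_mid (0.81, [325.9, 184.2], 64.8, 34.3, 88.8)
cartridge_1_mid (0.66, [550.5, 241.3], 59.2, 31.5, 73.4)
```

View pics/w1.png

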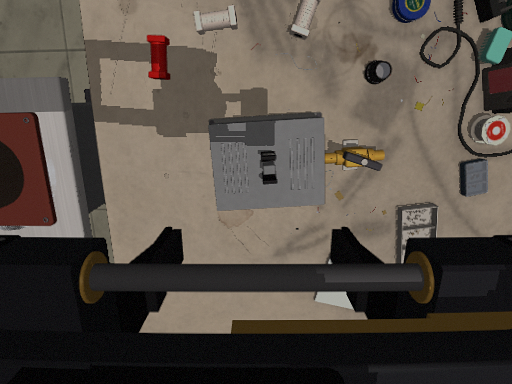

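The wrist view shows the cover at (268,163), the tabs at (268,167), the valve lever at (358,160), which is partly open, and cartridges at (215,18) and (303,15). I'll take a closer view to refine the poses.

Run:
```python
from h import *
move_ptp([550,20,230],down(pi/2))
k,f=shot('w2')
for l,z in(('cover_rim',60),('valve_grip',74),('tab_left',91)):
    for r in rects(l,'wrist',k,z): print(l,r[:5],r[5]['rect'])
np.save('k2.npy',k,allow_pickle=True)
cv2.imwrite('pics/w2c.png',cv2.resize(f[60:260,110:440],(792,480),interpolation=cv2.INTER_CUBIC))
```

```text
cover_rim (0.96, [498.3, 20.3], 176.2, 138.6, 3.8) [120.9, 112.7, 291.2, 245.0]
valve_grip (0.7, [640.2, 30.7], 61.5, 13.5, -18.2) [314.2, 162.8, 372.9, 186.8]
tab_left (0.83, [499.4, 40.2], 24.6, 10.8, 0.0) [189.7, 164.0, 216.9, 177.2]
```

View pics/w2c.png

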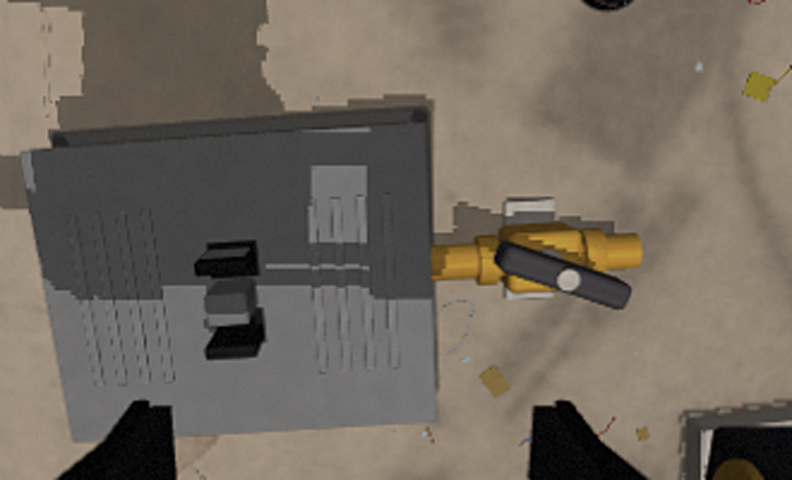

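Run:
```python
from h import *
k=np.load('k2.npy',allow_pickle=True).item()
c=lambda l:np.array(l)/2.4+[110,60]-.3
print('stem',p2w(k,c([[568,280]]),74).round(1))
print('lever ends',p2w(k,c([[499,250],[628,299]]),74).round(1))
print('hood top',p2w(k,c([[22,150],[75,441],[437,419]]),60).round(1))
h=np.array([498.3,20.3]);a=radians(3.8);R=np.array([[cos(a),-sin(a)],[sin(a),cos(a)]])
P=[]
for x in(-11,11):
  for y in(21,15,-15,-21): P.append([*(h+R@[x,y]),91])
print(((w2p(k,P)-[110,60])*2.4).round(0).tolist())
```

```text
stem [[643.3  28.9  74. ]]
lever ends [[612.8  41.9  74. ]
 [670.2  20.6  74. ]]
hood top [[408.4  82.8  60. ]
 [417.2 -53.8  60. ]
 [590.9 -41.8  60. ]]
[[191.0, 260.0], [193.0, 274.0], [202.0, 345.0], [204.0, 358.0], [245.0, 256.0], [247.0, 271.0], [254.0, 342.0], [256.0, 355.0]]
```

Run:
```python
from h import *
V=[643.2,29.2]
def st(s): o=observe();print(s,round(o['clock'],1),o['position'].round(1),(o['tool_rot']).round(3),o['wrist_force'].round(1),o['wrist_torque'].round(2),round(o['gripper_width'],3),round(o['gripper_force'],1))
move_gripper(.4)
move_ptp([*V,120],down(radians(160.7)))
move_straight([*V,59],100);st('down')
move_gripper(0);st('grip')
for y in(138,116,92.6): move_straight([*V,59],150,down(radians(y)))
st('turned')
move_gripper(.4);st('rel')
move_straight([*V,140],150)
# look
k,f=shot('w3')
for r in rects('valve_grip','wrist',k,74): print(r[:5])
cv2.imwrite('pics/w3.png',f)
```

```text
down 7.7 [643.6  29.2  59.3] [3.141e+00 1.000e-03 2.805e+00] [ 0.5 -0.6  0.6] [ 0.02  0.01 -0.03] 0.403 0.0
grip 8.2 [643.3  28.7  59.5] [-3.141  0.     2.805] [-1.1 -3.2  3.5] [-0.51  0.33  0.05] 0.136 30.0
turned 9.9 [643.3  28.7  59.5] [-3.142e+00  1.000e-03  1.619e+00] [-2.4 -4.4  5.8] [-0.72  0.59  0.16] 0.135 30.0
rel 10.6 [643.2  29.3  59. ] [ 3.142 -0.     1.616] [0.3 0.2 0.7] [-0.11  0.08  0.02] 0.396 0.0
(0.96, [643.0, 31.5], 60.7, 11.7, -86.1)
```

View pics/w3.png

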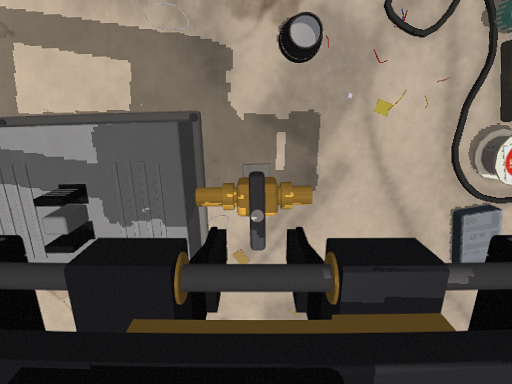

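The view from above shows the lever at (257,210) lying across the pipe at 93.9° in world, so the valve is shut. Next is the cover.

```bash
cat >> h.py <<'E'
V=[643.2,29.2]
A=radians(3.8);H=np.array([498.3,20.3])
def st(s): o=observe();print(s,round(o['clock'],1),o['position'].round(1),(o['tool_rot']).round(3),o['wrist_force'].round(1),o['wrist_torque'].round(2),round(o['gripper_width'],3),round(o['gripper_force'],1))
def loc(x,y,h=None,a=None):
    a=A if a is None else a;h=H if h is None else h
    return h+np.array([x*cos(a)-y*sin(a),x*sin(a)+y*cos(a)])
E
python3 - <<'E'
from h import *
move_gripper(.75)
move_ptp([*H,150],down(A))
move_straight([*H,77],100);st('down')
move_gripper(0);hold(.3);st('grip')
move_straight([*H,90],40);st('lift')
k,f=shot(None,'scene');cv2.imwrite('pics/s4.png',cv2.resize(f[150:270,170:330],(800,600)))
E
```

```text
down 14.4 [498.9  20.2  77.5] [ 3.141e+00 -1.000e-03  6.600e-02] [ 0.5  0.  -0.1] [-0.07  0.16 -0.05] 0.753 0.0
grip 15.5 [498.8  19.9  77.9] [ 3.141e+00 -1.000e-03  6.600e-02] [-1.6 -1.7  6.3] [-0.35  0.51 -0.03] 0.274 30.0
lift 16.0 [498.3  20.4  90. ] [-3.142 -0.     0.066] [ 0.1 -0.9 -2.1] [-0.02  0.08 -0.05] 0.272 30.0
```

View pics/s4.png

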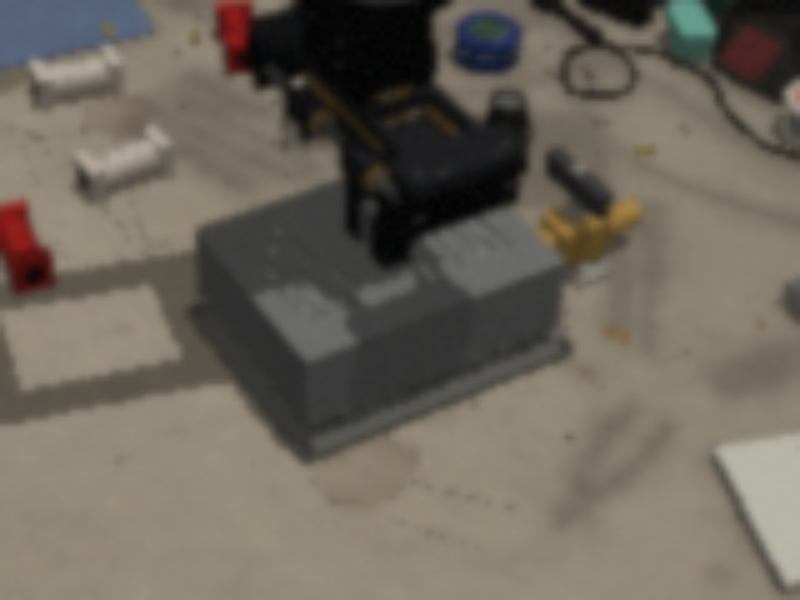

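The cover is free: a gap shows beneath it at (440,430), and the wrist carries 2 N. I'll carry it over and set it down.

Run:
```python
from h import *
move_straight([*H,165],150);st('up')
C=[470,-195]
move_straight([*C,165],200);st('over')
move_straight([*C,80],120);move_straight([*C,69.3],30);st('set')
move_gripper(.75);st('rel')
move_straight([*C,160],200)
# view housing: camera is +x of TCP at yaw A ; go look with yaw pi/2
move_ptp([520,-10,260],down(pi/2+A))
k,f=shot('w5');np.save('k5.npy',k,allow_pickle=True)
for l,z in(('housing',8),('cover_rim',52),('cover_rim',0),('cartridge_1_mid',14)):
    for r in rects(l,'wrist',k,z): print(l,r[:5],r[5]['rect'])
cv2.imwrite('pics/w5c.png',cv2.resize(f[0:270,90:450],(800,600),interpolation=cv2.INTER_CUBIC))
k,f=shot('t5','top')
for l,z in(('cover_rim',52),('note_pad',9),('cartridge_1_mid',14)):
    for r in rects(l,'top',k,z): print(l,r[:5],r[5]['rect'])
st('')
```

```text
up 16.7 [497.8  20.4 164.2] [-3.141e+00  1.000e-03  6.600e-02] [-1.1  0.3 -2. ] [ 0.02  0.18 -0.13] 0.271 30.0
over 17.9 [ 469.9 -194.1  164.7] [-3.141  0.     0.067] [-0.9  0.6 -2.7] [-0.05  0.13  0.04] 0.273 30.0
set 19.3 [ 470.4 -195.3   69.9] [ 3.141e+00 -1.000e-03  6.600e-02] [-0.4  1.1  4.8] [0.07 0.37 0.01] 0.275 30.0
rel 20.2 [ 470.  -195.    69.3] [ 3.142 -0.     0.066] [-0.5  0.4  0.1] [-0.07  0.1  -0.01] 0.748 0.0
housing (0.68, [552.2, 23.2], 298.3, 150.5, 3.8) [166.5, 81.9, 400.2, 199.8]
cover_rim (0.9, [479.6, -200.1], 161.6, 62.5, 13.9) [145.0, 242.7, 276.4, 332.7]
cover_rim (0.62, [658.7, 155.0], 43.7, 32.1, 30.0) [382.4, 14.6, 417.6, 50.5]
cover_rim (0.9, [474.5, -239.3], 185.3, 71.7, 13.9) [145.0, 242.7, 276.4, 332.7]
cover_rim (0.62, [679.9, 167.9], 50.1, 36.8, 30.0) [382.4, 14.6, 417.6, 50.5]
cartridge_1_mid (0.86, [324.1, 162.7], 38.3, 27.8, 2.3) [85.4, 0.0, 119.2, 30.2]
cover_rim (0.96, [474.6, -244.1], 178.9, 58.3, -2.2) [325.4, 167.1, 387.7, 239.4]
note_pad (0.67, [672.0, -272.5], 146.9, 25.7, -10.3) [375.1, 105.9, 386.7, 160.0]
cartridge_1_mid (0.81, [555.7, 244.0], 68.5, 31.6, 69.3) [176.5, 169.2, 203.0, 183.3]
cartridge_1_mid (0.52, [551.7, 347.2], 70.3, 29.2, 77.4) [136.3, 170.0, 164.3, 183.0]
cartridge_1_mid (0.52, [328.8, 181.1], 63.5, 25.9, 87.3) [199.2, 254.2, 221.2, 267.6]
 22.4 [520.  -10.3 259.9] [-3.141 -0.     1.636] [-0.  -0.5  0.3] [-0.1   0.06  0.02] 0.751 0.0
```

View pics/w5c.png

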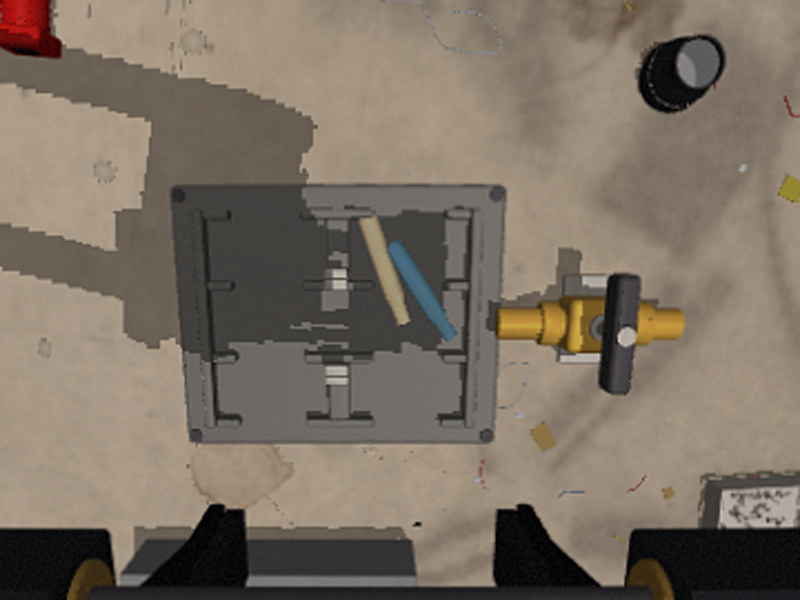

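The open housing shows two stray rods lying across cradle 2: a cream one from (368,217) to (404,322), and a blue one from (396,243) to (449,337). They aren't listed as parts. A careful fitter wouldn't close a filter housing over loose rods, so I'll take them out. First I'll locate the cartridges, the housing and the rods accurately.

Run:
```python
from h import *
k=np.load('k5.npy',allow_pickle=True).item()
c=lambda l:np.array(l)/2.2222+[90,0]-.3
print('flange corners',p2w(k,c([[174,187],[505,185],[493,441],[190,441]]),8).round(1).tolist())
print('latch',p2w(k,c([[337,269],[337,367]]),44).round(1).tolist(),'stem',p2w(k,c([[627,337]]),74).round(1))
fc=p2w(k,c([[174,187],[505,185],[493,441],[190,441]]),8);print('centre',fc.mean(0),'expected',[loc(x,y).round(1).tolist() for x,y in((-95,76),(95,76),(95,-76),(-95,-76))])
for n,e in(('cream',[[368,217],[404,322]]),('blue',[[396,243],[449,337]])): 
    w=p2w(k,c(e),13);print(n,w.round(1).tolist(),np.linalg.norm(w[0]-w[1]))
move_ptp([470,150,300],down(pi/2))
k,f=shot('w6');np.save('k6.npy',k,allow_pickle=True)
for r in rects('cartridge_1_mid','wrist',k,14,.15): print(r[:5],r[5]['rect'],np.round(cv2.mean(f,r[5]['region'].astype(np.uint8))[:3]))
k,f=shot('t6','top')
for r in rects('cartridge_1_mid','top',k,14,.15): print(r[:5],r[5]['rect'],np.round(cv2.mean(f,r[5]['region'].astype(np.uint8))[:3]))
```

```text
flange corners [[401.9, 88.0, 8.0], [586.6, 101.0, 8.0], [597.0, -47.8, 8.0], [410.1, -60.4, 8.0]]
latch [[497.2, 50.5, 44.0], [500.0, -1.4, 44.0]] stem [[643.5  29.   74. ]]
centre [498.91230731  20.20780866   8.        ] expected [[398.5, 89.8], [588.1, 102.4], [598.1, -49.2], [408.5, -61.8]]
cream [[511.5, 78.5, 13.0], [536.1, 21.8, 13.0]] 61.86846216559614
blue [[528.1, 65.6, 13.0], [563.0, 14.9, 13.0]] 61.55041705176964
(0.73, [546.9, 339.2], 46.0, 30.0, 80.4) [302.4, 0.9, 331.4, 37.5] [ 17.  19. 135.]
(0.71, [324.5, 183.2], 63.8, 35.4, 88.8) [139.9, 111.7, 168.7, 163.5] [ 12.  14. 104.]
(0.63, [554.1, 246.9], 64.0, 30.8, 69.6) [301.3, 65.6, 339.7, 118.8] [147. 157. 165.]
(0.46, [328.8, 188.7], 52.0, 28.1, 90.0) [197.3, 254.7, 217.1, 267.5] [22. 27. 97.]
```

View pics/w6.png

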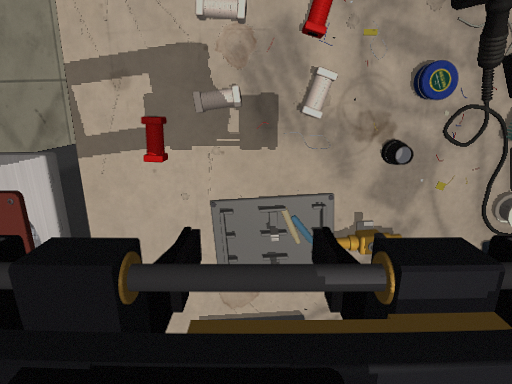

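The white cartridges are at (217,98), (319,92) and (221,9). The housing pose agrees with my estimate to within 1 mm. I'll take out the cream rod first, gripping it by its end in the middle aisle.

Run:
```python
from h import *
P=loc(32.2,2.5);yaw=radians(113.5)
move_gripper(20/87)
move_ptp([*P,100],down(yaw))
move_straight([*P,40],120);st('a')
move_straight([*P,24.5],40);st('down')
move_gripper(0);st('grip')
move_straight([*P,90],120);st('lift')
k,f=shot('w7');cv2.imwrite('pics/w7c.png',cv2.resize(f,(640,480)))
```

```text
a 25.9 [530.9  25.2  40.8] [3.140e+00 1.000e-03 1.981e+00] [ 0.2 -1.3  0.9] [-0.02  0.01  0.01] 0.233 0.0
down 26.4 [530.1  24.9  24.2] [-3.141 -0.     1.981] [ 0.3 -0.8  0.3] [-0.09 -0.01  0.03] 0.232 0.0
grip 27.1 [530.3  24.9  24.5] [3.142 0.    1.981] [1.1 0.2 0.4] [-0.04  0.08  0.05] 0.006 0.0
lift 27.8 [529.8  25.   89.5] [-3.141 -0.     1.981] [-0.6  0.4  0.3] [-0.06  0.08 -0.02] 0.002 0.0
```

View pics/w7c.png

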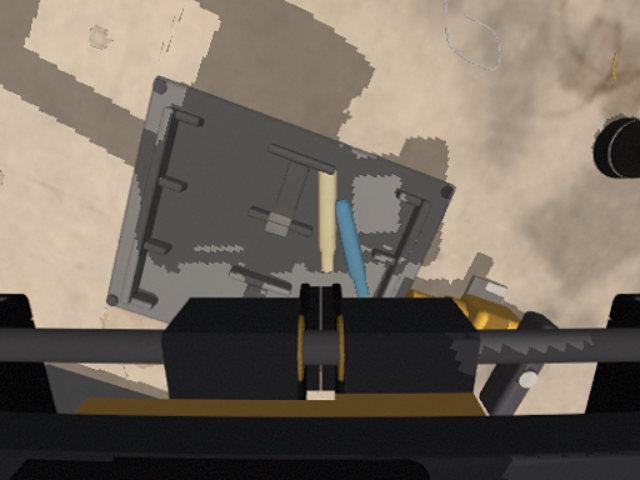

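The grip missed. The cream rod still lies at (325,172) to (328,270), and its end falls short of the fingers. I'll compute its place again from this nearer view.

Run:
```python
from h import *
k=calibration('wrist')
c=lambda l:np.array(l)/1.25
Ri=np.array([[cos(A),sin(A)],[-sin(A),cos(A)]])
for n,e in(('cream',[[326,172],[328,271]]),('blue',[[343,202],[364,297]]),('cheek mid-outer end, inner end',[[335,172],[311,234]])):
  for z in(8,13,22): print(n,z,[(Ri@(p[:2]-H)).round(1).tolist() for p in p2w(k,c(e),z)])
k=np.load('k5.npy',allow_pickle=True).item()
c=lambda l:np.array(l)/2.2222+[90,0]-.3
for n,e in(('cream',[[368,217],[404,322]]),('blue',[[396,243],[449,337]]),('cheek',[[372,215],[372,285]])):
  for z in(8,13,22): print(n,z,[(Ri@(p[:2]-H)).round(1).tolist() for p in p2w(k,c(e),z)])
```

```text
cream 8 [[15.7, 56.0], [38.4, -2.5]]
cream 13 [[15.5, 56.4], [37.7, -0.8]]
cream 22 [[15.1, 57.1], [36.4, 2.2]]
blue 8 [[31.6, 42.5], [66.8, -11.6]]
blue 13 [[31.1, 43.2], [65.5, -9.7]]
blue 22 [[30.0, 44.5], [63.1, -6.3]]
cheek mid-outer end, inner end 8 [[20.8, 57.8], [20.0, 16.9]]
cheek mid-outer end, inner end 13 [[20.4, 58.2], [19.7, 18.2]]
cheek mid-outer end, inner end 22 [[19.8, 58.9], [19.1, 20.5]]
cream 8 [[17.0, 57.4], [38.0, -1.6]]
cream 13 [[17.0, 57.2], [37.8, -1.0]]
cream 22 [[17.1, 57.0], [37.4, 0.0]]
blue 8 [[32.9, 43.2], [64.7, -10.4]]
blue 13 [[32.7, 43.2], [64.2, -9.7]]
blue 22 [[32.4, 43.3], [63.1, -8.5]]
cheek 8 [[19.2, 58.5], [19.3, 19.7]]
cheek 13 [[19.2, 58.3], [19.3, 20.0]]
cheek 22 [[19.2, 58.0], [19.3, 20.6]]
```

The rod didn't move although the fingers swept through its place, so it may be a thin slat below the fingertips or only a picture. I'll make one try just above the floor.

Run:
```python
from h import *
P=loc(34,4);yaw=radians(113.5)
move_gripper(19/87)
move_straight([*P,40],120)
move_straight([*P,22.6],30);st('down')
move_gripper(0);st('grip')
move_straight([*P,90],120);st('lift')
k,f=shot('w8');cv2.imwrite('pics/w8c.png',cv2.resize(f[100:300,180:400],(660,600)))
a=cv2.imread('pics/w7.png').astype(int);print(np.abs(a[130:215,245:300]-f[130:215,245:300]).mean())
```

```text
down 29.8 [531.5  26.6  22.4] [-3.141 -0.     1.981] [-1.   0.2  3.1] [-0.06  0.39  0.04] 0.218 1.2
grip 30.5 [532.   26.5  22.6] [3.142 0.    1.981] [ 0.2  0.2 -0.3] [-0.07  0.05 -0.06] 0.006 0.0
lift 31.2 [531.5  26.6  89.6] [-3.141 -0.     1.981] [-0.4  0.2 -0.8] [-0.05  0.03  0.03] 0.01 0.0
15.760855614973263
```

View pics/w8c.png

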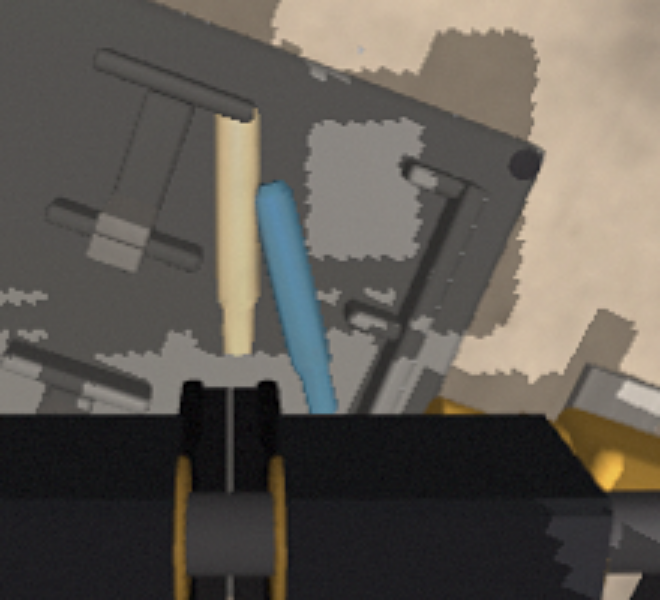

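Both are tapered pegs lying flat; the cream tip is at (238,352) and the blue one touches it at (265,190). One decisive test remains: close on their thick ends inside cradle 2.

Run:
```python
from h import *
P=loc(29,43);yaw=radians(93.8)
move_gripper(30/87)
move_ptp([*P,90],down(yaw))
move_straight([*P,40],120)
move_straight([*P,24],30);st('down')
move_gripper(0);st('grip')
move_straight([*P,90],120);st('lift')
k,f=shot('w9');cv2.imwrite('pics/w9c.png',cv2.resize(f[60:300,120:440],(800,600)))
```

```text
down 33.8 [525.4  65.1  24.1] [3.139 0.    1.637] [ 5.9  0.7 -2.7] [-0.09 -1.01 -0.  ] 0.342 2.9
grip 34.6 [524.4  65.1  24. ] [-3.142 -0.     1.637] [0.8 0.7 0.1] [-0.05  0.05 -0.01] 0.006 0.0
lift 35.3 [524.   65.1  89.5] [-3.141 -0.     1.637] [-0.7  0.   0.2] [-0.13  0.08 -0.  ] 0.002 0.0
```

View pics/w9c.png

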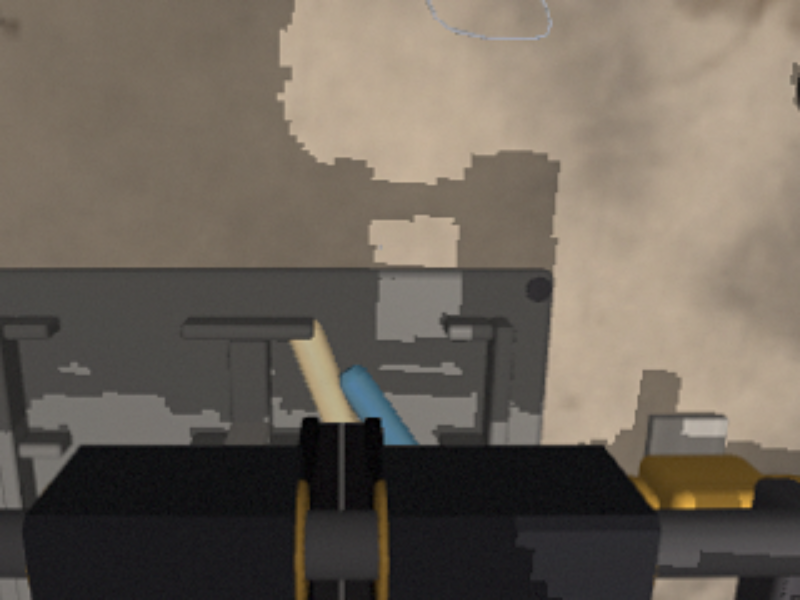

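The fingers closed fully through both pegs and nothing moved. They have no body, they're only picture clutter. I'll use cradles 1, 3 and 4. First I'll get the cradle centres from the cheek edges and take an accurate fix on the cartridges.

Run:
```python
from h import *
k=np.load('k5.npy',allow_pickle=True).item();f=cv2.imread('pics/w5.png')
Ri=np.array([[cos(A),sin(A)],[-sin(A),cos(A)]])
inv=lambda p:(p[:,:2]-H)@Ri.T
# rectified map of the plane z=22 in housing frame, 4 px/mm
xs=np.arange(-90,90,.25);ys=np.arange(75,-75,-.25)
X,Y=np.meshgrid(xs,ys)
W=np.c_[H[0]+X.ravel()*cos(A)-Y.ravel()*sin(A),H[1]+X.ravel()*sin(A)+Y.ravel()*cos(A),np.full(X.size,22.)]
m=w2p(k,W).astype(np.float32).reshape(*X.shape,2)
g=cv2.remap(f,m,None,cv2.INTER_CUBIC)
for y in range(-70,71,10):
    cv2.line(g,(0,int((75-y)*4)),(8 if y%50 else 20,int((75-y)*4)),(0,255,255),1)
for x in range(-80,81,10):
    cv2.line(g,(int((x+90)*4),0),(int((x+90)*4),8 if x%50 else 20),(0,255,255),1)
cv2.imwrite('pics/rect.png',cv2.convertScaleAbs(g,alpha=2))
k=np.load('k6.npy',allow_pickle=True).item()
k,f=shot(None,'top') 
move_ptp([470,190,250],down(pi/2))
k,f=shot('w10')
hsv=cv2.cvtColor(f,cv2.COLOR_BGR2HSV)
for r in rects('cartridge_1_mid','wrist',k,14,.1): print(r[:5],r[5]['rect'],np.round(cv2.mean(f,r[5]['region'].astype(np.uint8))[:3]))
np.save('k10.npy',k,allow_pickle=True)
```

```text
(0.85, [553.2, 245.8], 62.3, 31.8, 70.0) [308.4, 97.5, 349.1, 153.2] [153. 163. 172.]
(0.8, [325.9, 182.6], 66.4, 36.7, 89.4) [129.9, 145.8, 161.4, 200.8] [ 18.  21. 124.]
(0.63, [551.7, 351.1], 69.0, 31.8, 74.0) [306.7, 3.1, 352.1, 64.9] [ 19.  22. 144.]
```

View pics/rect.png

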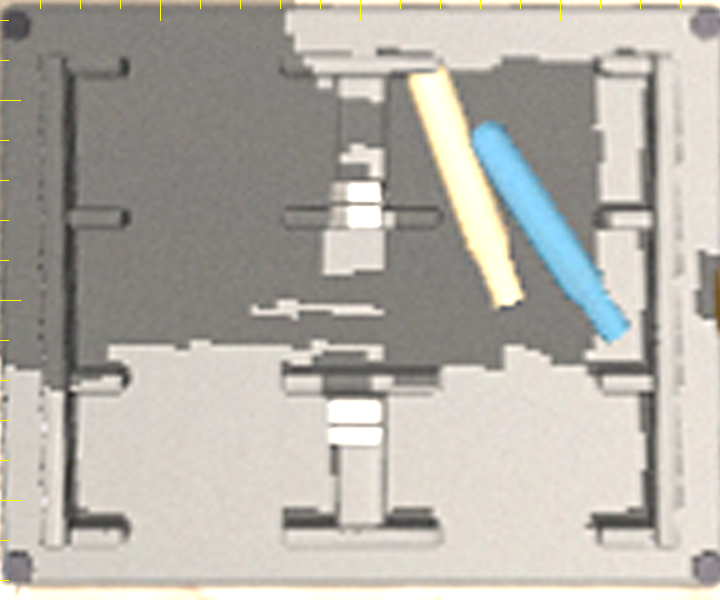

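View pics/w10.png

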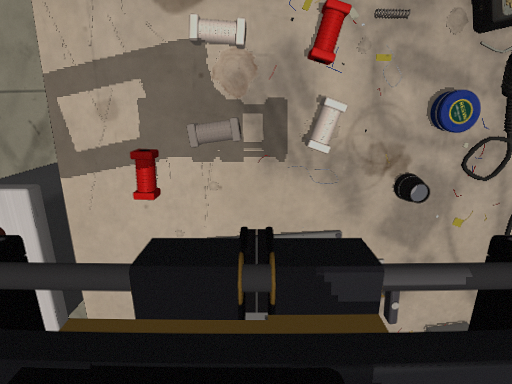

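The rectified view puts the cradle centres at local (±39, ±39) and the housing 0.5 mm further along +x. The wrist view shows white cartridges at (325,124), in shadow at (214,132), and at (217,30). I'll go to each one, refine its position from above, then pick and place it.

```bash
cat >> h.py <<'E'
H=np.array([498.8,20.3])
def locate(est,tag):
    """hover with the camera above est, measure the white cartridge nearest to it"""
    move_ptp([est[0],est[1]-45,190],down(pi/2))
    k,f=shot(tag);best=None
    for r in rects('cartridge_1_mid','wrist',k,18,.15):
        b,g,rd=cv2.mean(f,r[5]['region'].astype(np.uint8))[:3]
        d=hypot(r[1][0]-est[0],r[1][1]-est[1])
        print('  cand',r[:5],round(rd/b,2),round(d))
        if rd<2*b and d<60 and (best is None or d<best[1]): best=(r,d)
    return best[0] if best else None
def pick(c,ang):
    yaw=radians(ang)
    move_gripper(.5)
    move_ptp([*c,80],down(yaw));move_straight([*c,16.5],120)
    move_gripper(0);st('grip');move_straight([*c,95],150);st('lift')
def place(x,y):
    p=loc(x,y)
    move_ptp([*p,95],down(A));move_straight([*p,40],120);st('above')
    move_straight([*p,24.8],40);st('in')
    move_gripper(.42);move_straight([*p,95],200)
E
python3 - <<'E'
from h import *
k=np.load('k10.npy',allow_pickle=True).item()
print(p2w(k,[[214.5,131],[194,134],[235,129],[217.5,30],[193,28],[242,32]],18).round(1).tolist())
r=locate((553,246),'w11')
print(r[:5])
if r and abs(r[2]-62)<6 and r[3]<36:
    pick(r[1],r[4])
E
```

```text
[[417.7, 238.2, 18.0], [392.3, 234.6, 18.0], [442.9, 240.6, 18.0], [424.8, 351.1, 18.0], [397.1, 353.3, 18.0], [452.5, 348.9, 18.0]]
  cand (0.78, [328.3, 183.9], 68.9, 44.0, 86.8) 8.36 233
  cand (0.77, [553.9, 244.9], 65.2, 29.4, 71.3) 1.14 1
  cand (0.65, [550.0, 347.4], 61.6, 30.1, 75.1) 6.84 101
(0.77, [553.9, 244.9], 65.2, 29.4, 71.3)
grip 39.6 [554.3 245.1  17.1] [ 3.141e+00 -1.000e-03  1.244e+00] [-1.5 -0.6  3.3] [-0.09  0.18 -0.03] 0.264 30.0
lift 40.3 [553.2 244.7  94.2] [-3.141e+00  1.000e-03  1.244e+00] [ 0.2  0.2 -1.4] [-0.09  0.11 -0.01] 0.266 30.0
```

Run:
```python
from h import *
place(39,-39)
r=locate((417.7,238.2),'w12')
if r and abs(r[2]-62)<6 and r[3]<36:
    pick(r[1],r[4])
```

```text
above 41.9 [540.5 -15.5  40.1] [-3.142  0.     0.067] [-0.  -1.  -0.7] [-0.03  0.16  0.03] 0.267 30.0
in 42.5 [540.4 -16.1  24.9] [-3.142 -0.     0.066] [-1.4  0.2  2.7] [0.03 0.37 0.04] 0.262 30.0
  cand (0.86, [547.8, 344.6], 58.1, 37.0, 77.2) 6.67 168
  cand (0.66, [326.0, 183.2], 69.2, 35.0, 87.0) 6.43 107
```

The network missed it because it lies in the arm's shadow. I'll segment it by its low saturation instead.

```bash
cat >> h.py <<'E'
def seg(k,f,est,z=18):
    hsv=cv2.cvtColor(f,cv2.COLOR_BGR2HSV);out=[]
    u,v=w2p(k,[[*est,z]])[0]
    for s in range(20,80,5):
        m=((hsv[...,1]<s)&(hsv[...,2]>60)).astype(np.uint8)
        m=cv2.morphologyEx(cv2.morphologyEx(m,cv2.MORPH_OPEN,np.ones((3,3))),cv2.MORPH_CLOSE,np.ones((7,7)))
        for c in cv2.findContours(m,cv2.RETR_EXTERNAL,cv2.CHAIN_APPROX_NONE)[0]:
            w=p2w(k,c.reshape(-1,2),z)[:,:2].astype(np.float32)
            (x,y),(a,b),an=cv2.minAreaRect(w)
            if a<b:a,b,an=b,a,an+90
            if 54<a<72 and 24<b<37 and hypot(x-est[0],y-est[1])<70: out.append((s,round(x,1),round(y,1),round(a,1),round(b,1),round((an+90)%180-90,1)))
    return out
E
python3 - <<'E'
from h import *
k,f=shot('w12b')
print(*seg(k,f,(417.7,238.2)),sep='\n')
u,v=w2p(k,[[417.7,238.2,18]])[0].astype(int);print(u,v)
hsv=cv2.cvtColor(f,cv2.COLOR_BGR2HSV)
print(hsv[v-40:v+41:8,u-56:u+57:14,1]);print(hsv[v-40:v+41:8,u-56:u+57:14,2])
E
```

```text
(45, 417.2, 237.0, 63.7, 29.9, 8.5)
(50, 417.1, 237.3, 64.0, 30.5, 7.5)
256 138
[[51 49 53 50 54 56 70 49 51]
 [48 46 54 50 49 54 49 53 52]
 [52 51 54 50 52 56 48 54 53]
 [53 47 53 52 56 55 45 56 51]
 [55 52 34 36 38 39 38 49 54]
 [51 53 34 36 38 36 38 50 51]
 [54 53 35 40 38 40 37 49 54]
 [49 51 45 51 51 53 49 53 50]
 [54 46 53 52 52 54 53 54 51]
 [51 49 52 51 46 56 51 53 51]
 [50 50 52 53 50 53 58 56 52]]
[[109 105 167 162 160 156 134 135 130]
 [106 105 104 112 114 162  89  87 133]
 [107 104  99 101  98 101  91  80 135]
 [110 108 101 103 100 102  91  82 139]
 [112 108  91 112 127 149 134  83 137]
 [109 106 134 134 141 157 134  92 130]
 [109 111 130 128 114 126 132  89 137]
 [110 110 108 106 104 170 104  97 133]
 [108 111 106 107 103 104 106  95 135]
 [111 110 108 104 105 110 104  97 130]
 [128 173 176 172 174 167 166 165 142]]
```

Clean fix: 64 x 30 mm at (417.2, 237.2), angle 8°. I'll pick it for cradle 3, then go on to the third.

Run:
```python
from h import *
pick((417.2,237.2),8)
o=observe()
if .2<o['gripper_width']<.32:
    place(-39,-39)
    r=locate((424.8,351),'w13');k,f=shot('w13b');print(seg(k,f,(424.8,351)));st('')
```

```text
grip 47.7 [417.5 237.3  16.8] [-3.141e+00 -1.000e-03  1.400e-01] [-0.9  0.1  2.9] [-0.1   0.21  0.02] 0.267 30.0
lift 48.4 [416.6 237.   94.3] [3.141e+00 1.000e-03 1.400e-01] [ 0.5 -0.8 -0.9] [-0.04  0.21 -0.01] 0.266 30.0
above 50.0 [462.6 -20.6  40.1] [-3.141  0.     0.067] [ 0.3  0.4 -0.6] [-0.07  0.15  0.03] 0.267 30.0
in 50.6 [462.6 -21.2  24.8] [-3.142 -0.     0.066] [-0.4  0.3  2. ] [-0.01  0.27 -0.03] 0.266 30.0
  cand (0.89, [549.9, 350.3], 64.3, 39.0, 74.3) 6.25 125
  cand (0.39, [425.3, 350.4], 63.5, 30.0, -4.8) 1.17 1
[(45, 425.0, 350.6, 63.3, 29.3, -4.4), (50, 425.0, 350.3, 64.5, 30.4, -4.6)]
 53.1 [425.1 304.8 189.4] [-3.141e+00  1.000e-03  1.568e+00] [ 0.7 -0.8  0.1] [-0.05  0.01  0.03] 0.422 0.0
```

Run:
```python
from h import *
pick((425.1,350.4),-4.6)
if .2<observe()['gripper_width']<.32:
    place(-39,39)
    move_ptp([520,-10,260],down(pi/2+A))
    k,f=shot('w14');np.save('k14.npy',k,allow_pickle=True)
    for n,e in((1,(-39,39)),(2,(39,39)),(3,(-39,-39)),(4,(39,-39))): 
        print(n,e,loc(*e).round(1),seg(k,f,loc(*e),30))
    for r in rects('cartridge_1_mid','wrist',k,32,.1): print(r[:5])
    xs=np.arange(-100,100,.25);ys=np.arange(75,-75,-.25);X,Y=np.meshgrid(xs,ys)
    W=np.c_[H[0]+X.ravel()*cos(A)-Y.ravel()*sin(A),H[1]+X.ravel()*sin(A)+Y.ravel()*cos(A),np.full(X.size,36.)]
    g=cv2.remap(f,w2p(k,W).astype(np.float32).reshape(*X.shape,2),None,cv2.INTER_CUBIC)
    cv2.imwrite('pics/rect14.png',cv2.convertScaleAbs(g,alpha=1.6))
    st('')
```

```text
grip 56.3 [425.3 350.5  16.8] [-3.141 -0.    -0.08 ] [0.2 0.4 1. ] [-0.11  0.2  -0.02] 0.267 30.0
lift 57.0 [424.6 350.1  94.3] [ 3.141e+00  1.000e-03 -8.000e-02] [-1.3  0.3 -1. ] [-0.04  0.19  0.01] 0.27 30.0
above 58.7 [457.5  57.1  40.1] [-3.142  0.     0.067] [-0.1 -0.1 -0.4] [-0.09  0.21  0.03] 0.267 30.0
in 59.2 [457.4  56.6  24.7] [-3.142 -0.     0.066] [-0.4 -0.9  0.8] [-0.07  0.22  0.04] 0.262 30.0
1 (-39, 39) [457.3  56.6] []
2 (39, 39) [535.1  61.8] []
3 (-39, -39) [462.5 -21.2] []
4 (39, -39) [540.3 -16. ] []
(0.81, [332.7, 158.7], 36.5, 26.6, 2.3)
(0.6, [549.3, 25.7], 281.1, 140.7, 3.7)
 61.9 [519.6  -9.8 259. ] [-3.14  -0.     1.637] [ 0.3 -0.3 -0. ] [-0.09  0.08  0.05] 0.421 0.0
```

View pics/rect14.png

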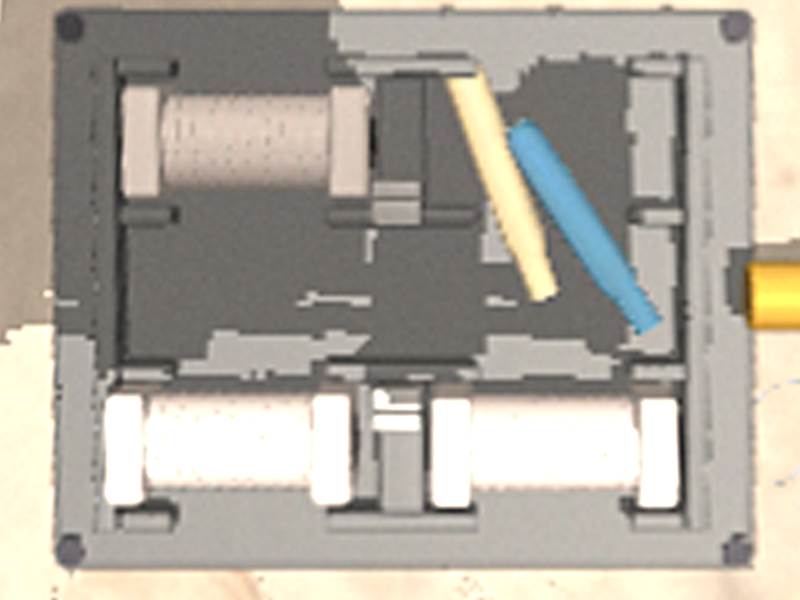

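All three cartridges lie in their cradles: (245,142), (228,448) and (555,452). The near-right one sits at the end of its play, so I'll nudge it 3 mm to centre. Then I'll fetch the cover.

Run:
```python
from h import *
p=loc(-42,-39);q=loc(-39,-39)
move_ptp([*p,95],down(A));move_straight([*p,24.8],120)
move_gripper(0);st('regrip');move_straight([*q,25],30);st('shift');move_gripper(.42);move_straight([*q,95],200)
C=[470,-195]
move_gripper(.75)
move_ptp([*C,140],down(A));move_straight([*C,69.5],100);st('at cover')
move_gripper(0);hold(.3);st('grip')
move_straight([*C,80],50);hold(.2);st('lift')
# look for anything loose before going over
k,f=shot('t15','top')
for r in rects('cartridge_1_mid','top',k,14,.2): print(r[:5],np.round(cv2.mean(f,r[5]['region'].astype(np.uint8))[:3]))
```

```text
regrip 64.4 [460.2 -21.5  25.6] [ 3.141e+00 -1.000e-03  6.600e-02] [-0.5  1.4  5.5] [0.02 0.25 0.  ] 0.265 30.0
shift 64.7 [462.3 -21.4  25.6] [3.141e+00 1.000e-03 6.700e-02] [-3.4 -0.6  8.5] [-0.11  0.8  -0.04] 0.268 30.0
at cover 68.2 [ 470.5 -195.    70. ] [ 3.141e+00 -1.000e-03  6.700e-02] [-0.4 -0.6 -0.5] [-0.02  0.17  0.01] 0.752 0.0
grip 69.2 [ 470.2 -195.2   70.3] [ 3.141 -0.     0.066] [-2.1  1.1  6.9] [0.09 0.48 0.02] 0.281 30.0
lift 69.8 [ 469.7 -194.8   79.6] [-3.141e+00  1.000e-03  6.600e-02] [ 0.4 -0.2 -2.5] [-0.09  0.15  0.02] 0.276 30.0
(0.67, [553.7, 347.5], 70.5, 28.8, 74.0) [ 23.  29. 122.]
(0.59, [544.1, -18.2], 66.9, 28.2, 5.3) [126. 132. 133.]
(0.59, [328.8, 181.1], 67.7, 28.1, 90.0) [ 34.  41. 132.]
```

Run:
```python
from h import *
G=[498.3,20.3]
move_straight([470,-195,165],150);st('up')
move_straight([*G,165],200);hold(.2);st('over')
if observe()['gripper_width']<.33:
    move_straight([*G,115],120);st('115')
    for z in(105,98,92,86,81,78.5,77,76.5):
        move_straight([*G,z],30);o=observe();print(z,o['position'].round(1),o['wrist_force'].round(1),round(o['gripper_width'],3))
        if o['wrist_force'][2]>25: print('stop');break
```

```text
up 70.6 [ 469.5 -194.7  164.1] [-3.141e+00  1.000e-03  6.600e-02] [ 0.9 -0.3 -1.6] [-0.05  0.14  0.  ] 0.272 30.0
over 72.0 [498.3  19.5 165. ] [3.141 0.    0.065] [ 0.3 -0.2 -1.7] [-0.05  0.21  0.  ] 0.272 30.0
115 72.6 [498.4  20.2 115.2] [-3.142  0.     0.066] [ 0.4 -0.  -2.1] [ 0.    0.16 -0.03] 0.271 30.0
105 [498.2  20.3 104.9] [-0.4 -0.7 -2.3] 0.273
98 [498.   20.3  97.6] [ 0.  -0.3 -1.4] 0.272
92 [498.   20.3  91.7] [ 1.1 -0.9 -2.5] 0.271
86 [498.   20.3  85.7] [-0.1 -0.7 -2.8] 0.272
81 [498.   20.3  80.7] [-0.8 -0.2 -2.6] 0.273
78.5 [498.3  20.3  78.5] [-0.4  0.6 -2.5] 0.269
77 [498.5  20.3  78.3] [-4.9 -0.6  9.4] 0.275
76.5 [498.6  20.3  78.3] [-6.   0.9 12.5] 0.276
```

Contact comes at TCP 78.3, exactly 8 mm above the bench pick-up height of 70.3, so the rim is home on the flange. I'll release it and check that the tabs sprung out.

Run:
```python
from h import *
G=[498.3,20.3]
move_gripper(.75);st('rel')
move_straight([*G,160],200)
move_ptp([550,20,230],down(pi/2))
k,f=shot('w16');np.save('k16.npy',k,allow_pickle=True)
for l,z in(('cover_rim',60),('tab_left',91),('valve_grip',74)):
    for r in rects(l,'wrist',k,z): print(l,r[:5],[round(v) for v in r[5]['rect']])
a=cv2.imread('pics/w2.png')
# same viewpoint as w2 (tabs out): compare tab region and template shift
t=a[150:215,180:230];res=cv2.matchTemplate(f[140:225,170:240],t,cv2.TM_CCOEFF_NORMED);print('match',cv2.minMaxLoc(res)[1::2])
for n,im in(('w2',a),('w16',f)):
    g=im.max(2)[150:215,188:222];m=(g<45).sum(1);print(n,''.join('#' if v>14 else '.' for v in m))
```

```text
rel 76.2 [498.3  20.3  76.4] [-3.142  0.     0.066] [-0.3  0.5  0.3] [-0.08  0.12 -0.04] 0.749 0.0
cover_rim (0.66, [631.1, 36.4], 86.2, 59.4, -27.0) [131, 105, 379, 206]
cover_rim (0.65, [498.1, 21.3], 176.2, 138.7, 3.8) [120, 111, 294, 244]
tab_left (0.6, [499.8, 41.8], 23.4, 10.7, -0.0) [191, 161, 216, 177]
valve_grip (0.76, [638.7, 30.6], 60.1, 17.0, -86.9) [337, 149, 352, 205]
match (0.9624148011207581, (11, 10))
w2 ...........###...########.....................#############......
w16 ..........###....########....................##############......
```

The tabs look the same as in the opening picture: match 0.96, no shift, same spacing. Now I'll set the valve to 45°.

Run:
```python
from h import *
move_gripper(.4)
move_ptp([*V,120],down(radians(93.8)))
move_straight([*V,59],100);move_gripper(0);st('grip')
for y in(116,138.8): move_straight([*V,59],150,down(radians(y)))
st('turned');move_gripper(.4);st('rel')
move_straight([*V,140],150)
move_ptp([*V,140],down(radians(92.6)))
k,f=shot('w17')
for r in rects('valve_grip','wrist',k,74): print(r[:5],'valve deg',(r[4]-A*57.2958-90)%180)
move_ptp([550,20,230],down(pi/2))
k,f=shot('w18')
for r in rects('valve_grip','wrist',k,74): print(r[:5],'valve deg',(r[4]-A*57.2958-90)%180)
k,f=shot('t18','top')
for l,z in(('flux_tin',12),('loupe',18),('note_pad',5),('cover_rim',60)):
    for r in rects(l,'top',k,z): print(l,r[:5])
st('')
```

```text
grip 81.0 [643.2  29.2  59.4] [3.142 0.    1.637] [-1.1 -0.2  3.9] [-0.1   0.33 -0.03] 0.138 30.0
turned 82.1 [642.9  29.   59.4] [-3.141 -0.     2.42 ] [-4.9 -0.9  6.7] [-0.14  0.73  0.05] 0.136 30.0
rel 82.8 [643.2  29.2  59. ] [3.142 0.    2.422] [0.3 0.5 0.4] [-0.01  0.04  0.01] 0.397 0.0
(0.63, [644.1, 31.9], 60.6, 16.5, -41.4) valve deg 44.79999864125617
(0.76, [640.6, 31.2], 62.1, 13.0, -42.5) valve deg 43.69999864125617
flux_tin (0.71, [718.4, 261.7], 54.7, 52.3, 1.5)
loupe (0.71, [674.0, 161.3], 36.7, 29.9, 0.8)
note_pad (0.92, [683.5, -232.2], 158.5, 112.6, -16.1)
cover_rim (0.96, [521.1, 17.8], 150.9, 120.7, 85.0)
 85.4 [550.   20.1 228.7] [-3.14  -0.     1.571] [-0.1 -0.4  0.4] [-0.07  0.03  0.02] 0.404 0.0
```

The valve reads about 44.5°, the bystanders haven't moved, and the arm is clear of everything. I'll hand the job in.

```bash
python3 -c "
from bench import *
print(sign_off())"
```

```text
the job is handed in; nothing more can be done
None
```

I handed the job in at about 85 s with all three cartridges in their own cradles (1, 3 and 4), the cover clipped home with both tabs out, the valve at about 45°, and the tin, loupe and note pad where they were; two rods seen in cradle 2 could not be gripped (the fingers closed through them), so they are still in the pictures under the cover.

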